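# Vent a water filter and take its cover off

### The job

Get the counter's water filter open for a cartridge change. First vent it: pull the round knob of the vent valve straight out until it snaps into its out position, let go so that it stays out by itself for a full second, then push it fully home again. Then twist the filter's bayonet cover a quarter turn anticlockwise to unlock it, lift it straight off, and set it down gently, upright, in the shallow metal tray; leave the feed valve with the T-shaped knob shut and do not shove or tip the jar, cup and bottle.

Things in the scene. Friction and masses are not known exactly. Their poses are not given: they have to be found in the camera images.
- vent_grip (a point): Middle of the vent valve's ROUND black knob (moves with it). Head: cylinder 30 mm wide, 24 mm long, 12 mm either side of this point along the axis. The point's z axis is the knob's axis and pull direction, leaning 0.6 rad (34 deg) from vertical to the valve's front; y is level, across the valve. Pushed in, this point is 30 mm off the sloping face, head 18 to 42 mm off it; thin stem between.
- vent_knob (a joint): How far the round knob is out, in m: 0 = fully in (the start), 0.014 = out on its detent. Over-centre spring: about 9 N start it either way; let go before half-way (7 mm) it snaps back, past half-way it snaps on to the other end and stays there. Hard stops at both ends.
- vent_valve: Vent valve: white box 95 x 70 mm, about 100 mm high with a sloping face (75 x 70 mm) on top, fixed to the counter. Origin: centre of its underside; its front faces -x of its own frame (roughly to the robot). It stands left or right of the feed valve, an equal box with a T-shaped knob.
- feed_grip (a point): Middle of the feed valve's T-shaped black knob (crossbar 46 mm wide across the valve, 14 mm thick, 24 mm long along the axis). Axes and height over the face as for the vent knob's point. Not to be operated.
- feed_knob (a joint): How far the feed valve's T knob is out, in m: 0 = in (shut; the start). Held by about 10 N of friction. Must stay in.
- housing: Upright grey-green filter housing, fixed; can 92 mm wide (130 mm at foot and collar), rim 100 mm up. Origin: centre of its underside, z up. Two claws on the collar (48 to 65 mm from the axis, tops 117 mm up) roof over the cover's ears. Cover x along housing x: locked. From 1.28 rad anticlockwise (seen from above) the ears are clear; hard stop at about 1.6 rad. Lifted before 1.28 rad it jams.
- cover_grip (a point): Grip point in the upright fin of the loose grey cover, on its axis. Fin: 60 mm long along the point's x, 14 mm thick along y, from 32 mm below this point (top of the 92 mm disc) to 14 mm above it. Starts locked, x axis 0.02 to 0.3 rad anticlockwise from the housing's x; half a turn is the same cover. On the housing this point is 140 mm above the counter.
- cover: The same cover, 0.17 to 0.35 kg, turns easily. Origin: centre of the underside of its plug, 50 mm below cover_grip; same axes. Plug 68 mm wide, 10 mm deep, in the housing's 76 mm bore; set down upright, the cover stands on it. Disc 92 mm wide; two ears 14 mm wide run along +x and -x to 58 mm from the axis.
- tray: Shallow aluminium tray fixed to the counter, 170 mm along its x, 200 mm along its y, 14 mm high, 3 mm walls; inner floor 3 mm above the counter. Origin: centre of its underside.
- sample_jar: Bystander: loose jar, 52 mm wide, 75 mm high. Origin: centre of its underside.
- cup: Bystander: loose white cup, 72 mm wide, 80 mm high. Origin: centre of its underside.
- soap: Bystander: loose white bottle, 60 mm wide, 140 mm high. Origin: centre of its underside.

How it is judged (in metres and radians):
On the way, in this order (a step that is already met when the one before it is completed fails the run):
1. the round vent knob is out on its detent with nothing touching it, for 0.8 s (value of joint vent_knob above 0.0115 m and contact force between vent_valve and anything else below 0.2 N), for 0.8 s.
2. the vent knob is pushed fully home while the cover is still locked (value of joint vent_knob below 0.002 m and angle between the x axis of cover_grip and the x axis of housing, either way round below 0.6 rad), for 0.2 s.
3. the cover is turned out of its claws (angle between the x axis of cover_grip and the x axis of housing, either way round above 1.2 rad), for 0.05 s.
4. the cover is lifted clear of the housing (z of cover_grip in the frame of housing above 0.165 m), for 0.05 s.
At the end, for the whole second after the job is handed in: The vent knob is fully in (under 2 mm out) and the feed knob in (under 3 mm out); the cover stands upright (within 0.1 rad), at rest on the tray's floor, its axis within 60 mm of the tray's centre along the tray's x and 70 mm along its y (value of joint vent_knob below 0.002 m and value of joint feed_knob below 0.003 m and x of cover_grip in the frame of tray between -0.06 and 0.06 m and y of cover_grip in the frame of tray between -0.07 and 0.07 m and height (world z) of cover_grip below 0.06 m and angle between cover_grip's own z axis and vertical below 0.1 rad and contact force between cover and tray above 0.3 N and linear speed of cover below 0.02 m/s); the robot touches nothing.
It fails at once if the feed valve's T knob is pulled out more than 4 mm (value of joint feed_knob above 0.004 m).
It fails at once if the cover is dropped (falls free at over 0.5 m/s, about 13 mm) or slammed on the tray (over 80 N) ((contact force between cover and the fingers below 0.1 N and linear speed of cover above 0.5 m/s) or contact force between cover and tray above 80 N).
It fails at once if the jar is shoved (over 30 mm) or tipped (distance of sample_jar from where it was at the start of the episode above 0.03 m or angle between sample_jar's own z axis and vertical above 0.4 rad).
It fails at once if the cup is shoved (over 30 mm) or tipped (distance of cup from where it was at the start of the episode above 0.03 m or angle between cup's own z axis and vertical above 0.4 rad).
It fails at once if the bottle is shoved (over 30 mm) or tipped (distance of soap from where it was at the start of the episode above 0.03 m or angle between soap's own z axis and vertical above 0.4 rad).
It also fails if it takes over 72 s, if anything falls off the work surface, if the arm or the gripper's body presses on something with over 40 N, if the wrist force passes 120 N, or if a joint passes its speed limit or range.

### The arm

A 6-joint arm with a two-finger parallel gripper is mounted at the origin on the work surface. World frame = base frame: x ahead of the robot, y to its left, z up, the work surface at z = 0. Lengths are in mm, angles in rad, forces in N, time in s.
With the tool pointing down it reaches from about 400 to 825 mm from the base axis. Payload 7 kg.
Tool frame: the origin (TCP) lies at the very end of the fingers, on their centre line; the grasp point (between the pads) lies 19 mm behind it; z points along the fingers, y is the direction in which the jaws open and shut (so a half turn about z gives the same grasp; the last joint's range is limited). The gripper opens to 88 mm and grips with 3 to 60 N. Pads are 19 mm wide; open, the fingers measure 130 mm over their backs; the gripper's body (78 mm by 193 mm) begins 47 mm behind the grasp point.
Start: joints at [-1.033, 0.359, 0.012, 0, -1.224, -0.288], TCP at [166.841, -654.033, 226.561] pointing down, gripper open.
Joint ranges: [-3.07, 3.07], [-1.43, 2.12], [-1.02, 1.25], [-3.03, 1.67], [-3.05, -0], [-3.03, 3.03]. Speed limits (rad/s): [2.39, 2.39, 3.01, 3.14, 3.14, 3.14].

### API

Orientations are given as a unit quaternion [x, y, z, w].
In Python, from plant import bot gives the robot as it stands. Calls block until the motion is done:
- bot.move_ptp(position, orientation): joint-space move of the TCP to a pose.
- bot.line_to(position, velocity=150, ori=None): straight line of the TCP; ori=None keeps the orientation; velocity is the mean speed in mm/s.
- bot.move_joints(angles): joint-space move.
- bot.move_gripper(opening, force=None): finger opening in mm; force is the grip in N (None keeps the last); returns when the fingers have stopped.
- bot.pause(seconds).
- bot.solve_ik(position, orientation): joint angles nearest the present ones, or None.
- bot.read_state(): the state.
- bot.camera(name): name is "scene" or "top"; returns the picture (400x640x3 uint8, red, green, blue); there is no depth.
- bot.get_calibration(name): a dict with "fx", "fy", "cx", "cy" (pixels), "view" (4x4, takes a point from world to camera coordinates). Camera axes: x right, y up, looking along -z (the intrinsics and any distortion apply to the point x, -y, -z); pixel columns grow to the right and rows downward; lengths in mm; the calibration is good to about 2 mm. A picture is of the moment at which its call begins. get_calibration takes no time and is no camera call.
A pose or a line that the arm cannot do raises bot.Unreachable and nothing moves.
- bot.close_job(): hands the job in, once; it reports no verdict.
The state is a dict: "t": time; "joint_pos": joint angles; "qvel": joint speeds; "tau": joint torques, N m; "tcp_pos": TCP position; "eef_rot": TCP orientation; "contact_force": force on the tool from outside, world axes, zero at the start; "moment": the same for the moment, N m; "width": finger opening in mm.
Only numpy, scipy, OpenCV 4.12 (cv2) and the standard library are available. Lean on these libraries where they do the work, as an engineer would, in place of code of your own. Each camera call takes 0.05 s, during which the arm holds its last target. There are 200 camera calls.

## Working session

There is one attempt and no reset: what is moved stays moved. The work goes in short steps, each a Python script; the robot and the scene stay as the last script left them, time stands still between calls to the robot, and variables do not carry over. Pictures are saved under pics/ and viewed, about 8 in all and at most 12, crops included, and the job is handed in when it is done.

```bash
mkdir -p pics; ls
python3 - <<'E'
from plant import bot
import cv2
for n in("scene","top"):
    cv2.imwrite(f"pics/{n}0.png",cv2.cvtColor(bot.camera(n),cv2.COLOR_RGB2BGR))
    c=bot.get_calibration(n);print(n,{k:(v if not hasattr(v,'shape') else v.round(4).tolist()) for k,v in c.items()})
s=bot.read_state();print(s)
E
```

```text
pics
scene {'fx': 396.81056118290854, 'fy': 396.81056118290854, 'cx': 319.0822845673365, 'cy': 195.422555897338, 'view': [[-0.5081, 0.861, -0.0229, 313.5883], [-0.5039, -0.2756, 0.8186, 223.2619], [0.6985, 0.4274, 0.5739, -1545.2079], [0.0, 0.0, 0.0, 1.0]]}
top {'fx': 381.0311685462721, 'fy': 381.0311685462721, 'cx': 323.21241181816333, 'cy': 203.21955834792962, 'view': [[-0.0019, -0.9997, -0.0252, 23.75], [0.9869, -0.0059, 0.1614, -605.3982], [-0.1615, -0.0246, 0.9866, -1046.6755], [0.0, 0.0, 0.0, 1.0]]}
{'t': 0.1, 'joint_pos': array([-1.03289725e+00,  3.59318492e-01,  1.11305849e-02, -3.11268977e-04,
       -1.22410757e+00, -2.88086811e-01]), 'qvel': array([ 0.00141042, -0.00186041,  0.00434588,  0.00273185, -0.0018911 ,
        0.00017177]), 'tau': array([-2.08824531e-03, -5.84164202e+01,  2.93748432e+01,  7.01557651e+00,
        1.00290249e-02, -5.39653570e-05]), 'tcp_pos': array([ 166.72477732, -653.6187645 ,  225.7051422 ]), 'eef_rot': array([-1.24528982e-01,  9.92215677e-01,  7.45287374e-04, -1.66812889e-04]), 'contact_force': array([-0.17261146, -0.11464656, -0.50945548]), 'moment': array([-0.0048444 ,  0.02824375, -0.02254258]), 'width': 87.6089680418997}
```

View pics/scene0.png

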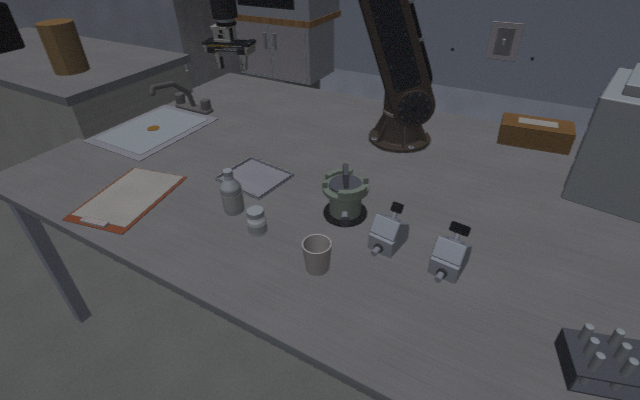

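View pics/top0.png

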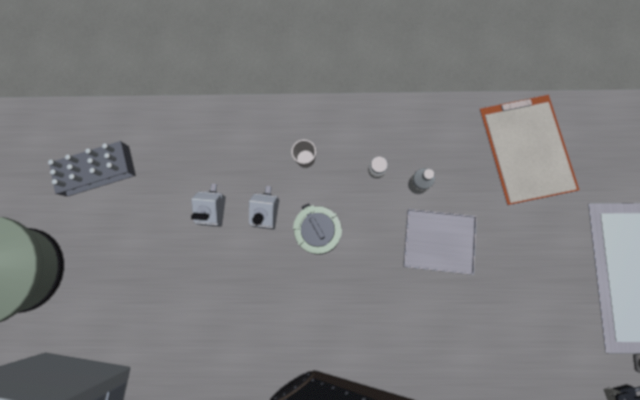

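The top picture shows the feed T knob at about (200,216), the round vent knob at (258,218), the housing at (317,230) and the tray at (440,241). The cup is at (304,152), the jar at (378,167) and the bottle at (424,180). The scene picture agrees. I'll enlarge both next.

Run:
```python
import cv2,numpy as np
a=cv2.imread("pics/top0.png")[175:265,185:350]
a=cv2.resize(a,None,fx=4.8,fy=4.8,interpolation=cv2.INTER_CUBIC)
for i in range(0,165,10):
    cv2.line(a,(int(i*4.8+2.4),0),(int(i*4.8+2.4),8 if i%50 else 20),(0,0,255),1)
for i in range(0,90,10): cv2.line(a,(0,int(i*4.8+2.4)),(8,int(i*4.8+2.4)),(0,0,255),1)
cv2.imwrite("pics/topc.png",np.clip(a*1.4,0,255).astype('u1'))
a=cv2.imread("pics/scene0.png")[155:290,310:480]
a=cv2.resize(a,None,fx=4.4,fy=4.4,interpolation=cv2.INTER_CUBIC)
for i in range(0,170,10): cv2.line(a,(int(i*4.4+2.2),0),(int(i*4.4+2.2),8),(0,0,255),1)
for i in range(0,135,10): cv2.line(a,(0,int(i*4.4+2.2)),(8,int(i*4.4+2.2)),(0,0,255),1)
cv2.imwrite("pics/scenec.png",np.clip(a*1.6,0,255).astype('u1'))
```

```text
(no output)
```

View pics/topc.png

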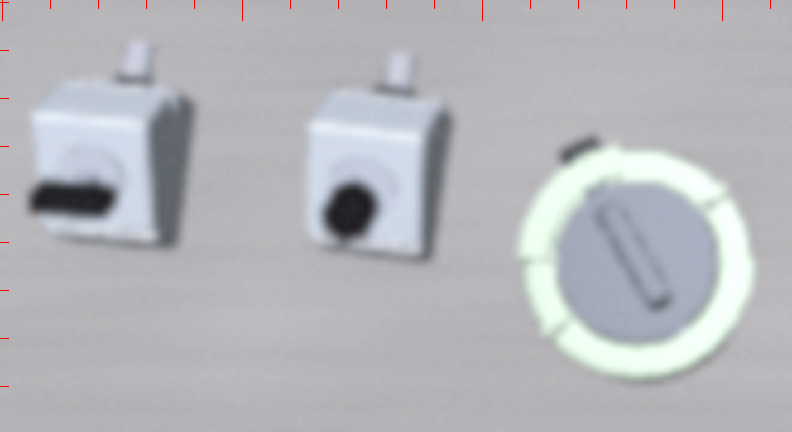

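View pics/scenec.png

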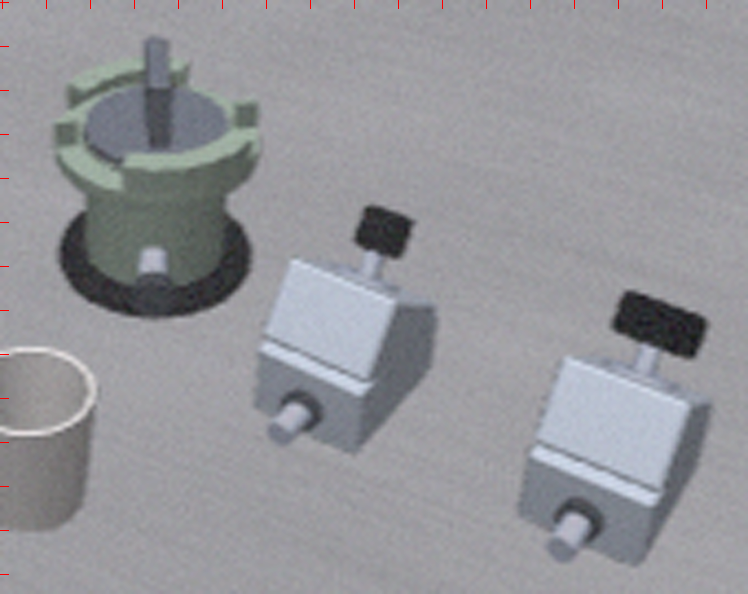

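The enlargements put the vent knob centre at about top (257.5,218.5) and scene (397,207). The fin top runs from top (311,218) to (322.7,237.5). Both valve boxes are rotated slightly clockwise. Next I'll triangulate.

```bash
cat > h.py <<'E'
import numpy as np, cv2
from plant import bot
from scipy.spatial.transform import Rotation as R
def P(n):
    c=bot.get_calibration(n); K=np.array([[c["fx"],0,c["cx"]],[0,c["fy"],c["cy"]],[0,0,1]])
    return K@np.diag([1,-1,-1.])@np.array(c["view"])[:3]
def proj(n,X):
    p=P(n)@np.append(X,1); return p[:2]/p[2]
def tri(a,b):
    X=cv2.triangulatePoints(P("top"),P("scene"),np.float64(a),np.float64(b))[:,0]; return X[:3]/X[3]
def atz(n,p,z):
    M=P(n); H=np.c_[M[:,:2],M[:,2]*z+M[:,3]]; q=np.linalg.solve(H,[*p,1]); return q[:2]/q[2]
T=lambda x,y:(185+x/4.8-.5,175+y/4.8-.5)
S=lambda x,y:(310+x/4.4-.5,155+y/4.4-.5)
E
python3 - <<'E'
from h import *
np.set_printoptions(precision=1,suppress=True)
def show(n,a,b):
    X=tri(a,b); print(n,X,"err",proj("top",X)-a,proj("scene",X)-b)
show("vent",T(349,210),S(384,231))
show("feed",T(73,199),S(660,323))
show("fin top end far",T(604,210),S(157,40))
print("vent@top z100,110",atz("top",T(349,210),100),atz("top",T(349,210),110))
a=atz("top",T(604,212),154);b=atz("top",T(660,302),154);print("fin",a,b,np.linalg.norm(a-b),np.arctan2(*(b-a)[::-1]),(a+b)/2)
# box edges
for nm,p,q,c,z in(("rear bottom v",(255,405),(355,452),S,0),("rear bottom f",(518,512),(637,565),S,0),("front bot v",(308,243),(420,258),T,25),("front bot f",(45,232),(160,245),T,25)):
    n="scene" if c is S else "top"
    a=atz(n,c(*p),z);b=atz(n,c(*q),z);print(nm,a,b,np.linalg.norm(a-b),np.arctan2(*(a-b)[[0,1]]))
print("housing centre collar z117",atz("top",T(636,265),110), "base disc scene", atz("scene",S(155,253),5))
print("claws", *[atz("top",T(*p),117) for p in((600,190),(715,200),(535,258),(558,328))])
for nm,p in dict(tl=(407,210),tr=(475.5,214.5),br=(471.5,272.5),bl=(404.5,267.5)).items(): print(nm,atz("top",p,14))
print("bottle",atz("top",(427,174),140),"jar",atz("top",(378,163),75),"cup",atz("top",(303,151),80))
E
```

```text
vent [557.1 199.2 101.3] err [ 0.5 -0.2] [ 0.6 -0. ]
feed [563.9 358.6 101.3] err [ 0.3 -0.1] [ 0.4 -0.1]
fin top end far [547.5  47.1 181.9] err [ 1.4 -0.7] [1.3 0. ]
vent@top z100,110 [556.6 200.9] [555.4 198.9]
fin [548.1  52.1] [499.6  22. ] 57.07192310067219 -2.586212883874223 [523.9  37.1]
rear bottom v [626.  152.8] [634.4 219.9] 67.61108140995853 -3.017957080733867
rear bottom f [634.7 316.3] [641.5 383.6] 67.61091983403033 -3.0410543093794944
front bot v [545.8 240.5] [536.3 171.7] 69.43170926324389 0.13686345881273246
front bot f [553.3 402.8] [545.  331.5] 71.85016632669915 0.11605339983302344
housing centre collar z117 [523.6  36.7] base disc scene [528.3  34.6]
claws [565.1  56.6] [559.1  -7.7] [527.1  92.7] [488.2  79.6]
tl [ 589.6 -224.6]
tr [ 575.2 -423.6]
br [ 408.1 -401.3]
bl [ 422.6 -211.3]
bottle [ 667.5 -256.2] jar [ 716.4 -135.5] cup [752.4  78.2]
```

Checks: both knobs come out at z of about 101, the box widths at 68–70 mm and the tray at 199 mm by about 167 mm. Vent yaw is about -0.13, the fin angle about 0.555 and housing x about 0.37. Now I'll go to the vent knob.

```bash
cat >> h.py <<'E'
VENT=np.array([556.8,200,101.3]); VY=-0.13
Q0=R.from_euler('ZY',[VY,-0.6]); AX=Q0.apply([0,0,1])
yv=Q0.apply([0,1,0])
def vq(s): return R.from_matrix(np.c_[np.cross(s*yv,-AX),s*yv,-AX]).as_quat()
def vt(d): return VENT+AX*(d-19)   # d: grasp point offset out along axis from the pushed-in knob centre
def down(a): # tool x along heading a (mod pi), pointing down
    return R.from_matrix(np.c_[[np.cos(a),np.sin(a),0],[np.sin(a),-np.cos(a),0],[0,0,-1]]).as_quat()
HC=np.array([523.8,37,0]); FIN=0.555
def st(m=""):
    s=bot.read_state(); print(m,"t%.2f"%s["t"],s["tcp_pos"].round(1),"F",s["contact_force"].round(1),"M",s["moment"].round(2),"w%.1f"%s["width"]); return s
E
python3 - <<'E'
from h import *
np.set_printoptions(precision=2,suppress=True)
for s in(1,-1):
    for d in(90,2): print(s,d,vt(d),bot.solve_ik(vt(d),vq(s)))
for a in(FIN,FIN+1.27,FIN-np.pi,FIN+1.27-np.pi):print(a,bot.solve_ik(HC+[0,0,121],down(a)))
s=-1 if bot.solve_ik(vt(2),vq(1)) is None else 1
for s in(1,-1):
    j=bot.solve_ik(vt(90),vq(s)); 
    if j is not None and abs(j[5])<2.5 : break
bot.line_to([166.8,-654,320],300)
bot.move_joints(j); bot.move_gripper(62,40); st("pre")
bot.line_to(vt(30),120); st()
for n in("scene","top"):
    cv2.imwrite(f"pics/{n}1.png",cv2.cvtColor(bot.camera(n),cv2.COLOR_RGB2BGR))
a=cv2.imread("pics/scene1.png")[130:270,320:460];b=cv2.imread("pics/top1.png")[150:290,190:330]
cv2.imwrite("pics/c1.png",np.clip(cv2.resize(np.hstack([a,b]),None,fx=2.85,fy=2.85,interpolation=2)*1.5,0,255).astype('u1'))
E
```

```text
1 90 [517.05 205.2  159.9 ] None
1 2 [566.32 198.76  87.27] None
-1 90 [517.05 205.2  159.9 ] None
-1 2 [566.32 198.76  87.27] None
0.555 [ 0.44  0.21 -0.46  0.   -0.9   1.68]
1.8250000000000002 [ 0.44  0.21 -0.46  0.   -0.9   2.95]
-2.586592653589793 [ 0.44  0.21 -0.46  0.   -0.9  -1.46]
-1.316592653589793 [ 0.44  0.21 -0.46  0.   -0.9  -0.19]Traceback (most recent call last):
  File "<stdin>", line 11, in <module>
ValueError: expected 6 finite numbers
```

Run:
```python
from h import *
np.set_printoptions(precision=2,suppress=True)
st()
for tilt in(0,.2,.4,.5,.6):
  Q=R.from_euler('ZY',[VY,-tilt]);ax=Q.apply([0,0,1])
  for rot in np.arange(0,360,45):
    q=(Q*R.from_euler('x',np.pi)*R.from_euler('z',rot,degrees=True)).as_quat()
    r=[bot.solve_ik(VENT+AX*d-ax*19,q) for d in(2,60)]
    if r[0] is not None or r[1] is not None: print(tilt,rot,r)
```

```text
t0.56 [ 167.  -654.2  321.4] F [-0.7 -0.1 -1. ] M [ 0.05 -0.03 -0.03] w87.8
0 0 [array([ 0.68,  0.35, -0.36,  0.  , -0.86,  0.76]), array([ 0.72,  0.26, -0.37,  0.  , -0.95,  0.72])]
0 45 [array([ 0.68,  0.35, -0.36,  0.  , -0.86, -0.02]), array([ 0.72,  0.26, -0.37,  0.  , -0.95, -0.07])]
0 90 [array([ 0.68,  0.35, -0.36,  0.  , -0.86, -0.81]), array([ 0.72,  0.26, -0.37,  0.  , -0.95, -0.85])]
0 135 [array([ 0.68,  0.35, -0.36,  0.  , -0.86, -1.59]), array([ 0.72,  0.26, -0.37,  0.  , -0.95, -1.64])]
0 180 [array([ 0.68,  0.35, -0.36,  0.  , -0.86, -2.38]), array([ 0.72,  0.26, -0.37,  0.  , -0.95, -2.42])]
0 270 [array([ 0.68,  0.35, -0.36,  0.  , -0.86,  2.34]), array([ 0.72,  0.26, -0.37,  0.  , -0.95,  2.29])]
0 315 [array([ 0.68,  0.35, -0.36,  0.  , -0.86,  1.55]), array([ 0.72,  0.26, -0.37,  0.  , -0.95,  1.51])]
0.2 0 [array([ 0.76,  0.27, -0.62,  0.29, -0.58,  0.45]), array([ 0.82,  0.17, -0.61,  0.26, -0.7 ,  0.43])]
0.2 45 [array([ 0.76,  0.27, -0.62,  0.29, -0.58, -0.34]), array([ 0.82,  0.17, -0.61,  0.26, -0.7 , -0.35])]
0.2 90 [array([ 0.76,  0.27, -0.62,  0.29, -0.
[... 757 characters left out ...]
-0.97,  1.2 , -0.29, -1.12]), array([ 0.83,  0.1 , -0.91,  0.8 , -0.46, -0.88])]
0.4 90 [array([ 0.63,  0.2 , -0.97,  1.2 , -0.29, -1.9 ]), array([ 0.83,  0.1 , -0.91,  0.8 , -0.46, -1.67])]
0.4 135 [array([ 0.63,  0.2 , -0.97,  1.2 , -0.29, -2.69]), array([ 0.83,  0.1 , -0.91,  0.8 , -0.46, -2.45])]
0.4 180 [array([ 0.63,  0.2 , -0.97,  1.2 , -0.29,  2.81]), None]
0.4 225 [array([ 0.63,  0.2 , -0.97,  1.2 , -0.29,  2.03]), array([ 0.83,  0.1 , -0.91,  0.8 , -0.46,  2.26])]
0.4 270 [array([ 0.63,  0.2 , -0.97,  1.2 , -0.29,  1.24]), array([ 0.83,  0.1 , -0.91,  0.8 , -0.46,  1.47])]
0.4 315 [array([ 0.63,  0.2 , -0.97,  1.2 , -0.29,  0.45]), array([ 0.83,  0.1 , -0.91,  0.8 , -0.46,  0.69])]
```

Joint 3 can't take the full 34° lean, but the level jaws can grip the round head at a smaller lean of 0.2 and still pull along the knob's axis.

```bash
cat >> h.py <<'E'
QT=R.from_euler('ZY',[VY,-0.2]); VQ=(QT*R.from_euler('x',np.pi)).as_quat(); AT=QT.apply([0,0,1])
def vg(d,v=None): return (VENT if v is None else v)+AX*d-AT*19
def snap(k,sc,tc):
    for n,(r0,r1,c0,c1),im in(("scene",sc,0),("top",tc,1)):
        g=cv2.cvtColor(bot.camera(n),cv2.COLOR_RGB2BGR); cv2.imwrite(f"pics/{n}{k}.png",g)
        g=np.clip(cv2.resize(g[r0:r1,c0:c1],(395,395),interpolation=2)*1.5,0,255).astype('u1')
        out=g if not im else np.hstack([out,g])
    cv2.imwrite(f"pics/c{k}.png",out)
E
python3 - <<'E'
from h import *
np.set_printoptions(precision=2,suppress=True)
bot.move_ptp([500,210,260],VQ); bot.move_gripper(62,40); st("pre")
bot.line_to(vg(50)+[0,0,20],150); st()
snap(1,(130,270,320,460),(150,290,190,330))
E
```

```text
pre t4.47 [500. 210. 260.] F [-1.  -0.8  0.5] M [-0.    0.81  0.05] w62.0
 t5.43 [532.9 203.5 144.7] F [-0.1 -0.1  0.5] M [ 0.04  0.78 -0.04] w62.1
```

View pics/c1.png

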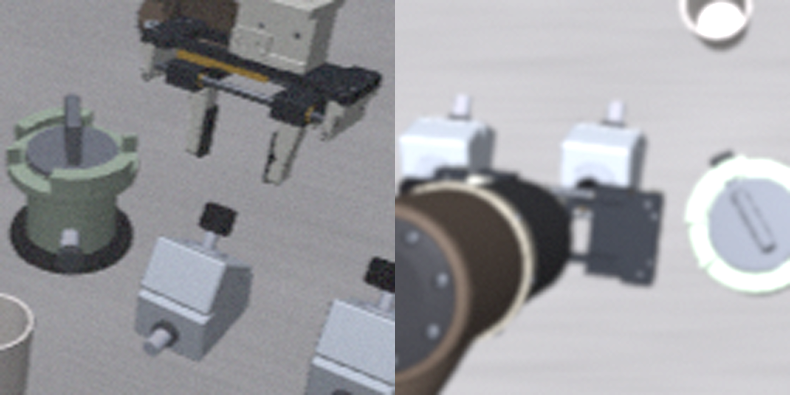

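The picture shows the fingers above and in front of the knob, level across it, with housing and feed valve clear. Next: descend, grip, pull, release, wait, then push home.

Run:
```python
from h import *
np.set_printoptions(precision=2,suppress=True)
print(proj("scene",bot.read_state()["tcp_pos"]), "seen",320+237/395*140,130+168/395*140)
bot.line_to(vg(2),80); st("at")
bot.move_gripper(20,40); s=st("grip")
if 26<s["width"]<33:
    for d in(7,12,15.5): bot.line_to(vg(d),30); st(f"pull{d}")
    bot.move_gripper(62); st("open"); 
    snap(2,(130,270,320,460),(150,290,190,330))
    bot.pause(1.1); st()
```

```text
[404.14 188.57] seen 404.0 189.54430379746836
at t6.50 [559.6 199.8  84.7] F [-0.2  0.  -0.9] M [0.03 0.77 0.05] w61.9
grip t7.14 [559.5 199.9  84.5] F [-2.3  0.5  2.4] M [0.37 1.33 0.06] w29.0
pull7 t7.46 [556.8 200.2  88.5] F [ 2.6  1.7 -2.6] M [0.43 0.27 0.03] w29.3
pull12 t7.78 [553.7 200.6  93. ] F [-2.7  3.2  2.8] M [0.59 1.56 0.08] w29.5
pull15.5 t8.04 [551.7 200.8  96. ] F [-6.7  3.4  6.4] M [0.82 2.29 0.12] w29.4
open t8.81 [551.9 200.6  95.4] F [0.4 0.4 0.8] M [0.01 0.77 0.01] w61.8
 t10.01 [551.9 200.6  95.5] F [ 0.5 -0.8  0.2] M [ 0.03  0.85 -0.01] w62.0
```

View pics/c2.png

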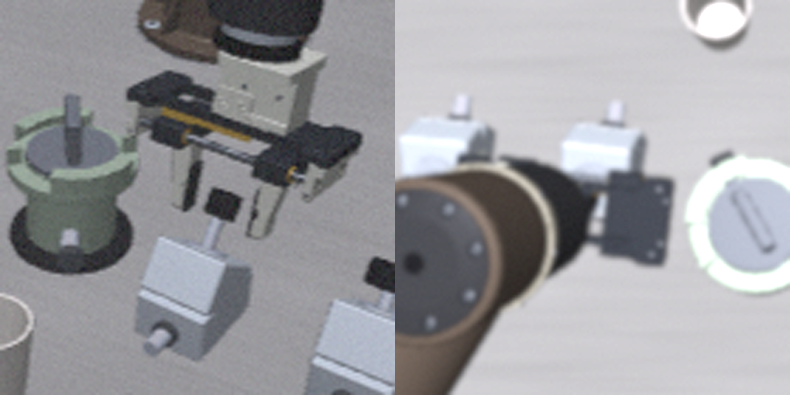

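The knob at crop (222,205) stands clearly further out with a longer stem. It has been free of the fingers for over 1.1 s. Now I'll push it home.

Run:
```python
from h import *
np.set_printoptions(precision=2,suppress=True)
bot.move_gripper(20,40); st("grip")
for d in(9,4,0): bot.line_to(vg(d),30); st(f"push{d}")
bot.move_gripper(62); st("open"); 
bot.line_to(vg(50)+[0,0,20],120)
a=FIN-np.pi
bot.line_to([500,205,300],250)
bot.move_ptp(HC+[0,0,230],down(a)); bot.move_gripper(60,50);st("over cover")
snap(3,(130,270,320,460),(150,290,190,330))
```

```text
grip t10.65 [551.9 200.8  95.5] F [ 0.8  2.5 -0.3] M [0.38 1.   0.05] w29.3
push9 t11.02 [555.6 200.4  90. ] F [ 0.6  2.3 -0.7] M [0.67 0.82 0.14] w29.2
push4 t11.33 [558.7 199.9  85.4] F [ 5.1  2.1 -6.9] M [ 0.75 -0.4   0.2 ] w29.1
push0 t11.62 [560.2 199.7  83.6] F [-11.6   3.6  10.8] M [1.05 4.02 0.12] w29.0
open t12.38 [560.6 199.5  82.6] F [ 0.9 -0.6 -0.6] M [0.05 0.81 0.03] w62.3
over cover t15.87 [523.8  37.2 230.1] F [-0.4 -0.4  0. ] M [0.01 0.03 0.07] w59.9
```

View pics/c3.png

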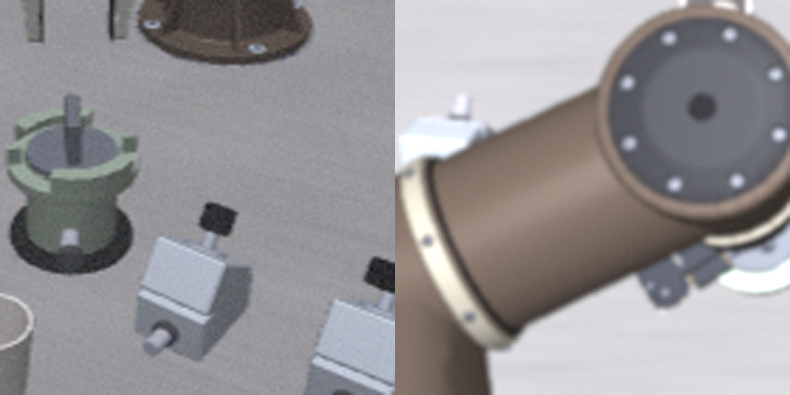

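The knob is back at crop (218,219), the same as at the start, so it is home. The fingers are above the fin. Next: descend, grip and twist.

Run:
```python
from h import *
np.set_printoptions(precision=2,suppress=True)
bot.line_to(HC+[0,0,122],100); st("at")
bot.move_gripper(5,50); s=st("grip")
if 12<s["width"]<17 and np.abs(s["contact_force"]).max()<25:
    j0=np.array(bot.solve_ik(HC+[0,0,122],down(FIN-np.pi)))
    for d in(.3,.6,.9,1.1,1.27):
        bot.move_joints(j0+[0,0,0,0,0,d]); st(f"turn{d}")
```

```text
at t17.20 [524.2  37.2 122.6] F [0.6 0.6 0.7] M [0.05 0.03 0.02] w60.1
grip t18.00 [523.9  37.  122. ] F [ 0.7 -0.3  0.3] M [-0.24 -0.11  0.04] w13.7
turn0.3 t18.39 [523.8  37.  122. ] F [ 0.2 -0.1  0.3] M [0.03 0.09 0.08] w13.7
turn0.6 t18.78 [523.8  37.  122. ] F [-0.3 -0.3  0.4] M [0.03 0.1  0.05] w13.9
turn0.9 t19.18 [523.9  36.7 122. ] F [ 1.5 -2.6 -0.6] M [-0.89 -0.7   0.05] w13.8
turn1.1 t19.48 [524.2  36.7 122.1] F [ 3.6 -3.8 -0.6] M [-1.61 -1.48  0.05] w13.6
turn1.27 t19.77 [524.6  36.8 122.2] F [ 5.1 -3.7 -1.6] M [-1.57 -1.69  0.04] w13.6
```

Run:
```python
from h import *
np.set_printoptions(precision=2,suppress=True)
j=np.array(bot.read_state()["joint_pos"]); j0=np.array(bot.solve_ik(HC+[0,0,122],down(FIN-np.pi+1.27)))
for d in np.arange(.04,.5,.04):
    bot.move_joints(j0+[0,0,0,0,0,d]); s=st(f"turn+{d:.2f}")
    if abs(s["moment"][2])>.4: break
snap(4,(130,270,320,460),(150,290,190,330))
```

```text
turn+0.04 t20.02 [524.9  37.1 122.3] F [ 5.2 -3.2 -3. ] M [-1.01 -1.99 -0.1 ] w13.6
turn+0.08 t20.27 [525.   37.1 122.3] F [ 5.8 -3.2 -2.6] M [-1.   -2.12 -0.07] w13.9
turn+0.12 t20.52 [525.1  37.1 122.3] F [ 6.2 -1.6 -2.9] M [-1.01 -2.22 -0.11] w13.6
turn+0.16 t20.77 [525.1  37.1 122.4] F [ 6.3 -2.4 -3.2] M [-1.03 -2.26 -0.07] w13.7
turn+0.20 t21.02 [525.2  37.2 122.4] F [ 6.4 -2.5 -3.2] M [-1.03 -2.29 -0.07] w13.6
turn+0.24 t21.27 [525.3  37.3 122.4] F [ 6.6 -3.  -2.8] M [-0.92 -2.43 -0.12] w13.5
turn+0.28 t21.52 [525.8  37.6 122.5] F [ 8.  -1.2 -4.1] M [-0.52 -2.9  -0.69] w14.1
```

View pics/c4.png

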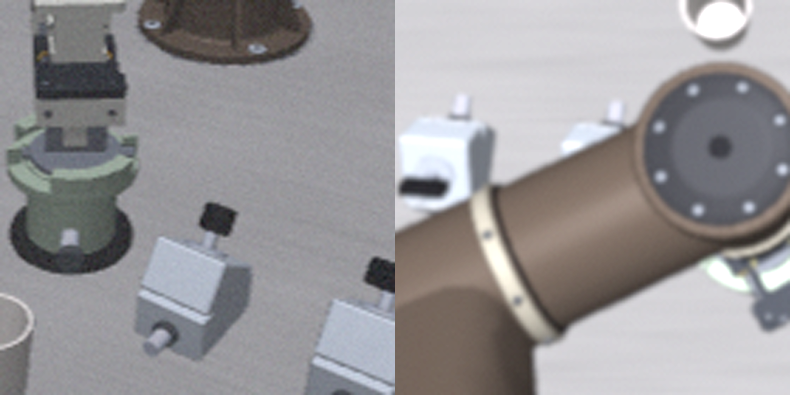

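The twist met its stop at about +1.53 rad and the ear shows in the claw gap at crop (125,152). I'll back off 0.1 rad, then lift.

Run:
```python
from h import *
np.set_printoptions(precision=2,suppress=True)
j0=np.array(bot.solve_ik(HC+[0,0,122],down(FIN-np.pi+1.27)))
bot.move_joints(j0+[0,0,0,0,0,.17]); st("back")
ok=True
for z in(126,131,138,150):
    bot.line_to(HC+[0,0,z],40); s=st(f"lift{z}")
    if s["contact_force"][2]<-25: ok=False;print("JAM");break
if ok:
    bot.line_to(HC+[0,0,235],120); st()
    bot.line_to([520,-140,235],200); bot.line_to([499,-315,235],200); s=st("over tray")
    bot.line_to([499,-315,60],120); s=st("low")
    snap(5,(140,240,190,330),(190,290,390,490))
```

```text
back t21.87 [524.7  36.6 122.2] F [ 6.4 -4.9 -3. ] M [-1.88 -2.14 -0.02] w14.1
lift126 t22.12 [524.6  36.5 126.2] F [ 5.1 -4.6 -2.8] M [-1.82 -1.88 -0.01] w13.8
lift131 t22.39 [524.3  36.8 131.3] F [ 4.1 -3.4 -0.6] M [-1.34 -1.38 -0.02] w13.3
lift138 t22.72 [523.8  37.4 137.9] F [ 2.2  1.4 -2.1] M [ 0.43 -0.79 -0.  ] w13.8
lift150 t23.17 [523.5  36.9 150.1] F [-0.2  0.1 -3.2] M [-0.    0.15  0.01] w13.4
 t24.02 [523.2  36.9 234.1] F [-1.8 -0.9 -4.1] M [-0.06  0.16  0.  ] w13.8
over tray t26.09 [ 499.1 -314.2  235. ] F [-0.4 -0.1 -3.4] M [ 0.03  0.18 -0.01] w13.9
low t27.70 [ 499.5 -315.2   60.8] F [ 0.4  0.3 -2.8] M [0.04 0.12 0.06] w13.7
```

View pics/c5.png

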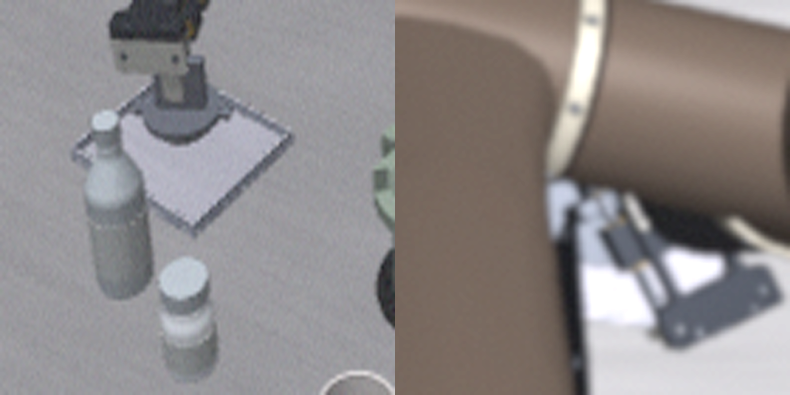

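The cover hangs upright over the tray, which fits its remaining height of 25 mm. The bottle and jar are untouched. I'll lower it until it touches.

Run:
```python
from h import *
np.set_printoptions(precision=2,suppress=True)
bot.line_to([499,-315,40],40); f0=st("40")["contact_force"][2]
for z in np.arange(38.5,30,-.7):
    bot.line_to([499,-315,z],15); s=st(f"{z:.1f}")
    if s["contact_force"][2]-f0>3.5: break
bot.move_gripper(40); s=st("open"); bot.move_gripper(70)
bot.line_to([499,-315,150],100); bot.line_to([420,-60,330],250); st("away")
bot.pause(.3)
snap(6,(140,280,190,450),(140,300,190,490))
```

```text
40 t28.45 [ 499.  -315.    39.8] F [ 0.2 -0.4 -3.2] M [-0.02  0.13 -0.05] w13.8
38.5 t28.70 [ 499.  -315.    38.6] F [ 0.3 -0.3 -3.1] M [-0.05  0.12 -0.02] w13.8
37.8 t28.95 [ 499.  -315.    37.9] F [-0.9 -0.4 -2.9] M [ 0.01  0.16 -0.03] w13.5
37.1 t29.20 [ 499.  -315.    37.1] F [-0.9  0.4 -2.6] M [-0.03  0.1  -0.  ] w13.5
36.4 t29.45 [ 498.9 -315.    36.3] F [ 0.2  0.5 -3.6] M [-0.01  0.18  0.01] w13.7
35.7 t29.70 [ 498.9 -315.    35.6] F [-0.2  0.3 -3.2] M [0.01 0.09 0.05] w13.9
35.0 t29.95 [ 499.2 -315.1   35.1] F [ 0.4 -0.3 -2.7] M [0.01 0.16 0.  ] w13.7
34.3 t30.20 [ 499.2 -315.1   35. ] F [-2.8  0.9  5.9] M [ 0.61  0.97 -0.06] w14.0
open t30.88 [ 499.  -315.    34.3] F [-1.2 -0.2 -0.2] M [ 0.05  0.12 -0.02] w40.1
away t34.36 [419.7 -60.4 329.3] F [ 0.   0.4 -0.6] M [0.02 0.19 0.  ] w70.1
```

View pics/c6.png

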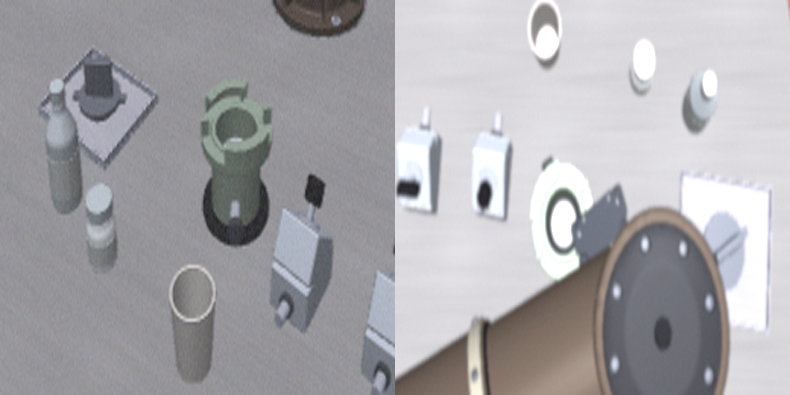

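The cover stands upright in the middle of the tray and the housing is open. The vent knob is in, the feed valve looks unchanged, the bystanders are in place and the arm is clear. I'll hand the job in.

Run:
```python
from h import *
print(bot.close_job());
```

```text
the job is handed in; nothing more can be done
None
```

The water filter is open, and I handed the job in at about 34 s of the 72 s allowed; no verdict was reported.

- **Vent valve:** I pulled the round knob out to its stop and left it standing free for 1.2 s, and the picture showed it out. I then pushed it home, and its head came back to the same pixel position as at the start.
- **Cover:** I turned it anticlockwise to its stop, about 1.53 rad from where it started, then backed off 0.1 rad. It lifted without jamming, and I lowered it onto the tray until it touched, with only about 9 N of force change.
- **Last picture:** The cover stands upright near the middle of the tray and the housing is open. The vent knob is in, the feed valve's T knob looks unchanged, the jar, cup and bottle look undisturbed, and the arm is clear.

**What went differently:**
- **Knob angle:** The arm could not reach the full 34° lean of the vent knob, so I gripped it at a lean of about 11° and still pulled along its axis.
- **Side force:** While the cover was turning, about 8 N of side force built up from a grip slightly off centre. It disappeared once the cover was lifted.

The final joint values and the cover's contact force could not be read directly, so those checks rest on pictures and wrist force only.

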